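# Set the dust suction at a handle-sanding bench

## Robot

A 7-joint arm with a two-finger parallel gripper is mounted at the origin on the work surface. World frame = base frame: x ahead of the robot, y to its left, z up, the work surface at z = 0. Lengths are in m, angles in rad, forces in N, time in s.
With the tool pointing down it reaches from about 0.35 to 0.9 m from the base axis. Payload 8.1 kg.
Tool frame: the origin (TCP) lies midway between the tips of the shut fingers; the grasp point (between the pads) lies behind it (arm.tcp_to_grasp is the z of the grasp point in the tool frame, in m); z points along the fingers, y is the line along which they close (so a half turn about z gives the same grasp; the last joint's range is limited). The gripper opens to 92 mm and grips with 3 to 60 N. Pads are 19 mm wide; open, the fingers measure 130 mm over their backs; the gripper's body (75 mm by 190 mm) begins 47 mm behind the grasp point.
Start: joints at [1.099, 0.434, 0.025, 1.573, -0.012, 1.134, -0.075], TCP at [0.225, -0.583, 0.227] pointing down, gripper open.
Joint ranges: [-2.62, 2.62], [-0.44, 2.09], [-1.27, 1.32], [0.08, 2.57], [-1.32, 4.46], [0.12, 2], [-2.74, 2.74]. Speed limits (rad/s): [2.22, 2.22, 3.01, 3.01, 3.14, 3.14, 3.14].

## Interface

Orientations are given as a rotation vector (axis times angle).
In Python, from cell import readout, vision, arm gives the robot as it stands.
- The arm moves only by the tool carry_out, never from a script. Its argument "increments" is one flat list of numbers, 6 for each row, row after row: the shift along the world's x, y, z in mm, then the turn, a rotation vector about the world's x, y, z in rad. In form: [tx, ty, tz, wx, wy, wz, tx, ty, tz, wx, wy, wz, ...]. A call has 1 to 20 rows; each row shifts and turns the commanded pose from where the row before left it; what a row does not reach is not made up. A row lasts 1/8 s, in which the tool goes at most 62.5 mm and 10.7 degrees, less where a joint would pass 70% of its speed; a pose out of reach is approached as far as the arm can. A call with a gripper value outside its range is refused whole. "grip" is the closure, from 0 (fully open) to 1 (shut), set as the call begins (left out, the last holds). The fingers move at their own pace and stop on an object; "newtons" is the grip in N (left out, the last holds). Time passes only in rows, so rows that do not move let the fingers close. It gives the time, the measured TCP pose, the force, the opening and the grip force at its end, in the units of the state.
- readout.observe(): the state, without advancing time (a new reading comes with each control period).
- vision.get_image(name): name is "side" or "top"; returns the picture (420x560x3 uint8, red, green, blue); there is no depth.
- vision.calibration(name): a dict with "fov_y" (degrees; the focal length in pixels is half the picture's height over the tangent of half this angle, whatever the lens; pixels are square), "cx", "cy" (the principal point, pixels), "k1" (the pictures are not rectified: a ray, as slopes to the right and down, at radius r is drawn at 1 + k1 r^2 times it, then the intrinsics apply), "pose" (4x4, takes a point from camera to world coordinates). Camera axes: x right, y up, looking along -z (the intrinsics and any distortion apply to the point x, -y, -z); pixel columns grow to the right and rows downward; lengths in m; the calibration is good to about 2 mm. A picture is of the moment at which its call begins. calibration takes no time and is no camera call.
- arm.sign_off(): hands the job in; it is judged then, once.
The state is a dict: "clock": time; "joints": joint angles; "dq": joint speeds; "joint_efforts": joint torques, N m; "position": TCP position; "ee_rot": TCP orientation; "force": force on the tool from outside, world axes, zero at the start; "ft_torque": the same for the moment, N m; "width": opening from 0.0 (shut) to 1.0 (fully open); "gripper_force": force on a finger pad.
Only numpy, scipy, OpenCV 4.12 (cv2) and the standard library are available. Lean on these libraries where they do the work, as an engineer would, in place of code of your own. Each camera call takes 0.05 s, during which the arm holds its last target. There are 200 camera calls.

## Task

The next batch of beech handles is about to be sanded and the dust suction is still too low. On the grey console, slide the orange fader away from its low end until its white index line is level with the yellow set-point tab beside its track, then let go. Leave the black fader and the loose beech handle beside the console as they are.

Things in the scene. Friction and masses are not known exactly. Their poses are not given: they have to be found in the camera images.
- suction: Orange fader cap to be moved: block 24 mm (x, along the track) x 30 mm (y, across) x 36 mm high, white index line across its top. Origin: centre of its underside, 57 mm above the bench, 1 mm over its slate plate (80 x 230 mm) on the fixed grey console. Slides only along its +x (level, away from the low end and the robot, turned up to 25 deg), 160 mm travel, 1.5 N friction; stays where left.
- setpoint: Flat fixed yellow tab, 8 mm (x, along the track) x 18 x 3 mm, on the orange fader's plate 29 mm to the right of the track, looking along +x. Origin: centre of its underside; axes parallel to the orange cap's, so the cap is set when both origins agree along x. 40 to 140 mm farther along +x than the cap's start, at least 20 mm short of the end stop.
- speed: Black fader cap, to be left alone: same shape, size and direction as the orange one, on its own plate with a parallel track 140 mm to the left or right of the orange one. Origin: centre of its underside.
- handle: Loose beech D-shaped handle lying flat on the bench left of the console, about 110 x 66 x 26 mm, 90 g, to be left alone. Origin: on its underside, inside the D near its straight foot; z up.

How it is judged:
At the end, for the whole second after the job is handed in: The orange cap's index line is within 10 mm of the middle of the yellow tab, measured along the track, and the cap is at rest and released; the black cap is within 10 mm and the beech handle within 30 mm of where they started (x of suction in the frame of setpoint between -0.01 and 0.01 m and linear speed of suction below 0.005 m/s and distance of speed from where it was at the start of the episode below 0.01 m and distance of handle from where it was at the start of the episode below 0.03 m); the robot touches nothing.
It fails at once if the black fader is shifted by more than 10 mm (distance of speed from where it was at the start of the episode above 0.01 m).
It fails at once if the loose beech handle is pushed by more than 30 mm (distance of handle from where it was at the start of the episode above 0.03 m).
It also fails if it takes over 29 s, if anything falls off the work surface, if the arm or the gripper's body presses on something with over 40 N, if the wrist force passes 120 N, or if a joint passes its speed limit or range.

## Working session

There is one attempt and no reset: what is moved stays moved. The work goes in short steps, Python scripts to look and compute and a tool call to move; the robot and the scene stay as the last step left them, time stands still between calls to the robot, and variables do not carry over. Pictures are saved under pics/ and viewed, at most 10 in all, crops included, and the job is handed in when it is done.

Besides the shell and the picture viewer there is one more tool, called by a JSON object that holds its "name" and its "arguments", one argument or row to a line. carry_out: Moves the arm, as the interface text tells. Its arguments: {"type":"object","properties":{"increments":{"type":"array","items":{"type":"number"}},"grip":{"type":"number"},"newtons":{"type":"number"}},"required":["increments"]}

```bash
mkdir -p pics
python3 - <<'E'
from cell import readout, vision, arm
import cv2
for n in("top","side"):
    cv2.imwrite(f"pics/{n}0.png",vision.get_image(n)[:,:,::-1]); print(vision.calibration(n))
s=readout.observe(); print(s["position"],s["ee_rot"],s["width"],s["clock"],arm.tcp_to_grasp)
E
```

```text
{'fov_y': 49.529796167087135, 'cx': 276.70211767359507, 'cy': 205.63395072412084, 'k1': 0.016889605919006193, 'pose': array([[ 0.01278182,  0.99426738, -0.10615552,  0.4625441 ],
       [-0.99990843,  0.01223747, -0.00577771,  0.12395838],
       [-0.00444551,  0.10621964,  0.99433275,  0.75891914],
       [ 0.        ,  0.        ,  0.        ,  1.        ]])}
{'fov_y': 47.73948027354588, 'cx': 284.5563217038282, 'cy': 208.32759772248693, 'k1': -0.0921197358105272, 'pose': array([[-8.19502080e-01,  4.11950904e-01, -3.98387744e-01,
         2.05768770e-01],
       [-5.73075878e-01, -5.88343987e-01,  5.70469448e-01,
         6.10237290e-01],
       [ 6.16371042e-04,  6.95807305e-01,  7.18228247e-01,
         6.81440966e-01],
       [ 0.00000000e+00,  0.00000000e+00,  0.00000000e+00,
         1.00000000e+00]])}
[ 0.22507448 -0.58257679  0.2260489 ] [-3.08703954e+00 -5.75666346e-01  6.23334436e-04] 0.999802019170562 0.1 -0.0188
```

View pics/top0.png

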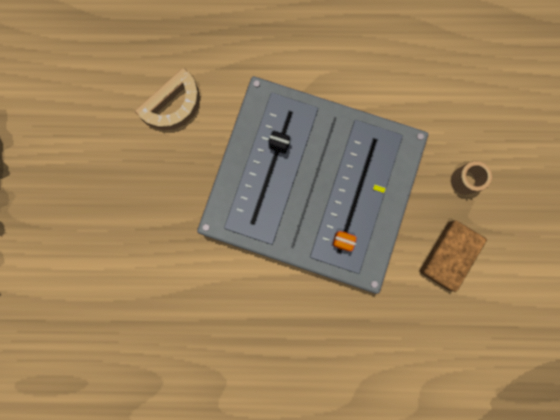

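View pics/side0.png

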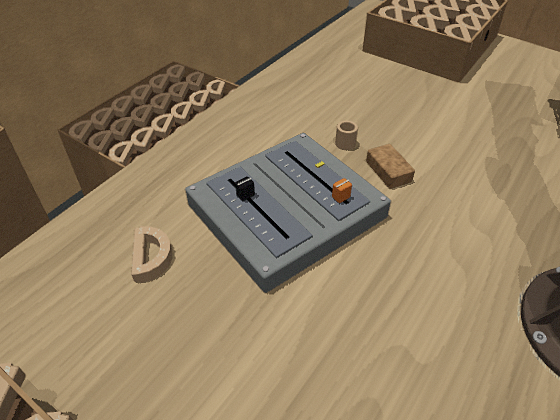

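The top view shows the orange cap with its white line at about (346,240), the yellow tab at (379,188), and the track running from (341,250) to (375,140). The black cap is at (279,141). The side view agrees with this.

```bash
cat > h.py <<'E'
from cell import readout, vision, arm
import cv2, numpy as np
from scipy.spatial.transform import Rotation as R
def px2w(n,uv,z):
    c=vision.calibration(n); f=210/np.tan(np.radians(c["fov_y"]/2))
    K=np.array([[f,0,c["cx"]],[0,f,c["cy"]],[0,0,1]])
    a=cv2.undistortPoints(np.array([[uv]],float),K,np.array([c["k1"],0,0,0.]))[0,0]
    P=c["pose"]; d=P[:3,:3]@[a[0],-a[1],-1]; return P[:3,3]+d*(z-P[2,3])/d[2]
def cen(m,box):
    x0,y0,x1,y1=box; ys,xs=np.nonzero(m[y0:y1,x0:x1]); return np.array([xs.mean()+x0,ys.mean()+y0]),len(xs)
def measure(n,obox,tbox):
    im=vision.get_image(n); h=cv2.cvtColor(im,cv2.COLOR_RGB2HSV); H,S,V=[h[...,i].astype(int) for i in range(3)]
    yel=(H>24)&(H<36)&(S>180)&(V>120)
    t,nt=cen(yel,tbox)
    wh=(im.min(2)>135)
    w,nw=cen(wh,obox)
    print(n,"tab",t,nt,px2w(n,t,.059),"line",w,nw,px2w(n,w,.093))
    return px2w(n,t,.059),px2w(n,w,.093)
E
python3 - <<'E'
from h import *
a=px2w("top",(341,250),.056);b=px2w("top",(375,140),.056)
print("yaw track",np.degrees(np.arctan2(*(b-a)[1::-1])))
# console corner screws too
for p,q in(((206,227),(256,84)),((375,284),(421,136))):
    d=px2w("top",q,.056)-px2w("top",p,.056);print(np.degrees(np.arctan2(d[1],d[0])))
for n,ob,tb in(("top",(333,228,358,253),(368,178,390,198)),("side",(330,174,355,204),(312,158,328,170))):
    t,w=measure(n,ob,tb)
    for y in(-16,-17.5,-19):
        u=np.array([np.cos(np.radians(y)),np.sin(np.radians(y))]); print(y,"dx",u@(t-w)[:2],"dy",(t-w)[:2]@[-u[1],u[0]])
print(R.from_rotvec(readout.observe()["ee_rot"]).as_matrix().round(3))
im=cv2.imread("pics/top0.png")[110:270,300:440]; cv2.imwrite("pics/c1.png",cv2.resize(im,None,fx=3.7,fy=3.7,interpolation=cv2.INTER_CUBIC))
E
```

```text
yaw track -17.26588431225821
-17.713116316693906
-17.87186142991381
top tab [378.8125 188.375 ] 48 [ 0.56611143 -0.02986034  0.059     ] line [346.09375 240.6875 ] 32 [0.4835054  0.02603879 0.093     ]
-16 dx 0.09481390562460233 dy -0.030964387665642384
-17.5 dx 0.09559196844248338 dy -0.028471838236939422
-19 dx 0.09630451730011931 dy -0.02595977563250892
side tab [320.  164.8] 5 [ 0.56245972 -0.02464596  0.059     ] line [341.55 183.9 ] 20 [0.4826628  0.03261844 0.093     ]
-16 dx 0.09248993476697816 dy -0.03305105329421072
-17.5 dx 0.09332341648992451 dy -0.030618623282321518
-19 dx 0.09409293900481731 dy -0.028165208795468976
[[ 0.933  0.36  -0.   ]
 [ 0.36  -0.933  0.001]
 [-0.    -0.001 -1.   ]]
```

View pics/c1.png

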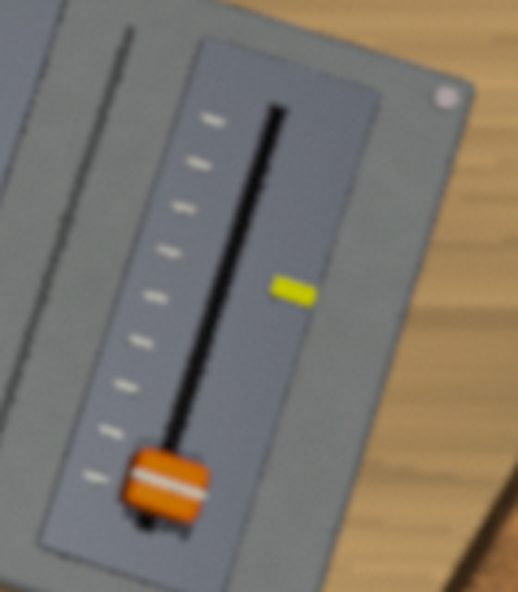

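Both views give a cap start of about (0.483, 0.028), a track yaw of −17.5° and a travel of about 95 mm. I'll grip along the track, which puts no side load on the cap, so first I move above it.

{"name": "carry_out", "arguments": {
  "increments": [18.4,43.7,0,0,0,0.064,18.4,43.7,0,0,0,0.064,18.4,43.7,0,0,0,0.064,18.4,43.7,0,0,0,0.064,18.4,43.7,0,0,0,0.064,18.4,43.7,0,0,0,0.064,18.4,43.7,0,0,0,0.064,18.4,43.7,0,0,0,0.064,18.4,43.7,0,0,0,0.064,18.4,43.7,0,0,0,0.064,18.4,43.7,0,0,0,0.064,18.4,43.7,0,0,0,0.064,18.4,43.7,0,0,0,0.064,18.4,43.7,0,0,0,0.064,0,0,0,0,0,0,0,0,0,0,0,0],
  "grip": 0
}}

```text
clock: 2.2
position: [0.4825, 0.0283, 0.2264]
ee_rot: [-2.534, -1.856, 0.001]
force: [-0.3, 0.2, -0.3]
width: 0.998
gripper_force: 0.0
```

{"name": "carry_out", "arguments": {
  "increments": [0,0,-25,0,0,0,0,0,-25,0,0,0,0,0,-25,0,0,0,0,0,-25,0,0,0,0,0,-20,0,0,0,0,0,-20,0,0,0,0,0,-12,0,0,0,0,0,-7,0,0,0,0,0,0,0,0,0,0,0,0,0,0,0]
}}

```text
clock: 3.45
position: [0.4833, 0.0288, 0.0683]
ee_rot: [2.534, 1.856, 0.001]
force: [0.9, 0.5, -0.4]
width: 0.999
gripper_force: 0.0
```

Run:
```python
from h import *
a=vision.get_image("side")[120:240,250:410,::-1]; b=vision.get_image("top")[160:280,270:430,::-1]
cv2.imwrite("pics/d1.png",cv2.resize(np.hstack([a,b]),None,fx=2.5,fy=2.5,interpolation=cv2.INTER_CUBIC))
```

```text
(no output)
```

View pics/d1.png

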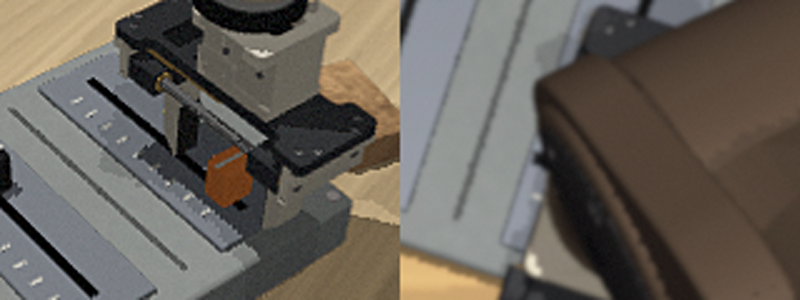

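The side view (left half) shows the orange cap between the open fingers, around (228,178) in the crop. In the top view the arm hides the cap. Closing gently.

{"name": "carry_out", "arguments": {
  "increments": [0,0,0,0,0,0,0,0,0,0,0,0,0,0,0,0,0,0,0,0,0,0,0,0,0,0,0,0,0,0,0,0,0,0,0,0,0,0,0,0,0,0,0,0,0,0,0,0],
  "grip": 1,
  "newtons": 6
}}

```text
clock: 4.55
position: [0.4829, 0.0288, 0.0677]
ee_rot: [2.534, 1.857, 0.0]
force: [0.5, -0.0, -0.3]
width: 0.26
gripper_force: 6.0
```

{"name": "carry_out", "arguments": {
  "increments": [9,-2.84,0,0,0,0,9,-2.84,0,0,0,0,9,-2.84,0,0,0,0,9,-2.84,0,0,0,0,9,-2.84,0,0,0,0,9,-2.84,0,0,0,0,9,-2.84,0,0,0,0,9,-2.84,0,0,0,0,9,-2.84,0,0,0,0,9,-2.84,0,0,0,0,0,0,0,0,0,0,0,0,0,0,0,0]
}}

```text
clock: 6.05
position: [0.5733, -0.0002, 0.0678]
ee_rot: [2.534, 1.856, 0.001]
force: [-0.8, -5.2, 2.6]
width: 0.261
gripper_force: 6.0
```

{"name": "carry_out", "arguments": {
  "increments": [0,0,0,0,0,0,0,0,0,0,0,0,0,0,0,0,0,0,0,0,0,0,0,0,0,0,0,0,0,0,0,0,0,0,0,0],
  "grip": 0
}}

```text
clock: 6.8
position: [0.5729, 0.0004, 0.0678]
ee_rot: [2.534, 1.857, 0.0]
force: [-0.2, 0.1, -0.0]
width: 0.867
gripper_force: 0.0
```

Released cleanly. Next I lift straight up, then back off to the right so the cameras can see the console.

{"name": "carry_out", "arguments": {
  "increments": [0,0,8,0,0,0,0,0,20,0,0,0,0,0,25,0,0,0,0,0,25,0,0,0,0,0,25,0,0,0,0,0,25,0,0,0,0,0,25,0,0,0,-15,-40,0,0,0,0,-15,-40,0,0,0,0,-15,-40,0,0,0,0,-15,-40,0,0,0,0,-15,-40,0,0,0,0,-15,-40,0,0,0,0,-15,-40,0,0,0,0,-15,-40,0,0,0,0,0,0,0,0,0,0]
}}

```text
clock: 8.8
position: [0.4509, -0.3235, 0.221]
ee_rot: [2.539, 1.848, -0.002]
force: [-0.3, 0.8, -0.5]
width: 1.0
gripper_force: 0.0
```

Run:
```python
from h import *
for n in("top","side"):
    cv2.imwrite(f"pics/{n}2.png",vision.get_image(n)[:,:,::-1])
a=cv2.imread("pics/top2.png")[60:280,130:430]; b=cv2.imread("pics/side2.png")[110:230,240:400]
cv2.imwrite("pics/e.png",np.hstack([cv2.resize(a,(400,293)),cv2.resize(b,(391,293),interpolation=cv2.INTER_CUBIC)]))
```

```text
(no output)
```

View pics/e.png

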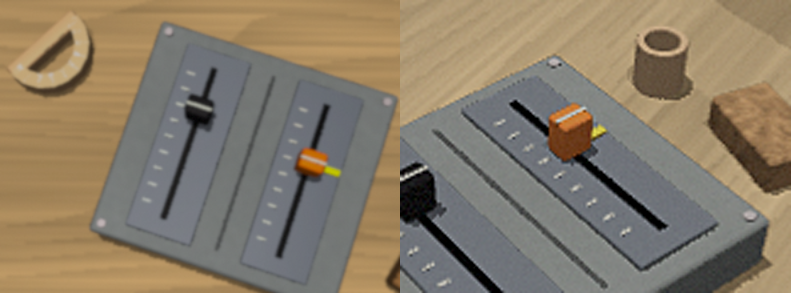

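In the top view the cap sits beside the tab, with its line at about (365,180) in the full image. The black cap and the handle have not moved. Measuring the remaining offset.

Run:
```python
from h import *
u=np.array([np.cos(np.radians(-17.5)),np.sin(np.radians(-17.5))])
for n,ob,tb in(("top",(352,170,376,190),(374,180,392,198)),("side",(296,148,320,166),(316,158,328,170))):
    t,w=measure(n,ob,tb); d=(t-w)[:2]; print("dx",u@d,"dy",d@[-u[1],u[0]])
```

```text
top tab [378.71428571 188.30612245] 49 [ 0.56621743 -0.02970971  0.059     ] line [365.5 180. ] 24 [ 0.57334681 -0.00290054  0.093     ]
dx 0.0012622684790758966 dy -0.027712207921363304
side tab [322. 164.] 1 [ 0.56047041 -0.02905556  0.059     ] line [309.55555556 155.77777778] 18 [ 0.57371628 -0.00105896  0.093     ]
dx -0.004214069876231221 dy -0.030683940430573493
```

```bash
python3 -c "
from cell import arm
print(arm.sign_off())"
```

```text
the job is handed in; nothing more can be done
None
```

The orange fader is set level with the yellow tab, about 1 mm short by the top camera (the side camera read about 4 mm past, from a single tab pixel), and released; the black fader and beech handle look unmoved, and the job is handed in (no verdict was returned).

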